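# Make up two sample kits from the bench stock

## Robot

A 6-joint arm with a two-finger parallel gripper is mounted at the origin on a cart in front of the work surface, level with it; the furniture and walls round the work are solid. World frame = base frame: x ahead of the robot, y to its left, z up, the work surface at z = 0. Lengths are in m, angles in rad, forces in N, time in s.
With the tool pointing down it reaches from about 0.375 to 0.975 m from the base axis. Payload 3.8 kg.
Tool frame: the origin (TCP) lies on the centre line of the jaws, within the pads' length; the fingertips stand 19 mm ahead of it and the grasp point (between the pads) is the TCP (r.tip_reach is the distance from the TCP to the fingertips, in m); z points along the fingers, y is the line along which they close (so a half turn about z gives the same grasp; the last joint's range is limited). The gripper opens to 88 mm and grips with 3 to 60 N. Pads are 18 mm wide; open, the fingers measure 123 mm over their backs; the gripper's body (75 mm by 187 mm) begins 45 mm behind the grasp point.
Start: joints at [1.149, 0.264, 1.604, -0, 1.274, -0.037], TCP at [0.253, 0.626, 0.22] pointing down, gripper open.
Joint ranges: [-2.63, 2.63], [-0.94, 2.18], [0.31, 2.57], [-1.31, 4.45], [0, 2.66], [-2.55, 2.55]. Speed limits (rad/s): [2.57, 2.57, 3.14, 3.14, 3.14, 3.14].

## Interface

Orientations are given as [roll, pitch, yaw] about the fixed x, y, z axes, in that order (R = Rz(yaw) Ry(pitch) Rx(roll)).
In Python, from cell import r gives the robot as it stands.
- The arm moves only by the tool step_arm, never from a script. Its argument "rows" is one flat list of numbers, 4 for each row, row after row: the shift along the tool's x, y, z in cm, then the turn about the tool's z in degrees. A call has 1 to 20 rows; each row is the pose to reach, as a shift and turn from the pose commanded when the call began, along the tool's axes at that moment; what a row does not reach only later rows make up. A row lasts 1/10 s, in which the tool goes at most 50 mm and 8.59 degrees, less where a joint would pass 70% of its speed; a pose out of reach is approached as far as the arm can. A call with a gripper value outside its range is refused whole. "jaw" is the finger opening in cm, from 0 to 8.81, set as the call begins (left out, the last holds). The fingers move at their own pace and stop on an object; "newtons" is the grip in N (left out, the last holds). Time passes only in rows, so rows that repeat a pose let the fingers close. It gives the time, the measured TCP pose, the force, the opening and the grip force at its end, in the units of the state.
- r.get_state(): the state, without advancing time (a new reading comes with each control period).
- r.grab_frame(name): name is "side" or "top"; returns a dict with "frame" (400x640x3 uint8, red, green, blue), "z_map" (400x640 float32, m along the optical axis (not along the pixel's ray), 0 where there is no reading), "intrinsics" (3x3 intrinsics, pixels), "R" (3x3) and "t" (3): a world point X has camera coordinates R X + t. Camera axes: x right, y down, z forward; pixel columns grow to the right and rows downward; lengths in m; the calibration is good to about 2 mm. A picture is of the moment at which its call begins.
- r.job_done(): hands the job in; it is judged then, once.
The state is a dict: "time": time; "q": joint angles; "qvel": joint speeds; "effort": joint torques, N m; "eef_pos": TCP position; "orientation": TCP orientation; "contact_force": force on the tool from outside, world axes, zero at the start; "torque": the same for the moment, N m; "opening": opening from 0.0 (shut) to 1.0 (fully open); "gripper_force": force on a finger pad.
Only numpy, scipy, OpenCV 4.12 (cv2) and the standard library are available. Lean on these libraries where they do the work, as an engineer would, in place of code of your own. Each camera call takes 0.05 s, during which the arm holds its last target. There are 200 camera calls.

## Task

Make up the two kits from the stock that stands in front of the monitor. The blue tray gets the grey tin in its large pocket and the blue-capped and the red-capped vial in its two small pockets (either way round); the orange tray gets the petri dishes in its large pocket and the black-capped vial in its small pocket. Stand everything upright on the floor of its pocket, let go of it, and leave the timer and the tape roll where they are.

Things in the scene. Friction and masses are not known exactly. Their poses are not given: they have to be found in the camera images.
- tray_blue: Foam-lined kit tray fixed to the bench: dark foam slab with a 4 mm wide, 13 mm high blue rim. Its foam top is 12 mm above the bench; the pockets are square, 7 mm deep, their blue floors 5 mm above the bench. Origin: centre of the tray's underside, on the bench; x across the tray (96 mm outside), y along it (194 mm outside), z up. Three pockets in a row along y, centred at x = 0: one large, 76 x 76 mm, at y = -50 mm; two small, 42 x 42 mm, at y = +15 mm and y = +67 mm.
- tray_orange: Foam-lined kit tray fixed to the bench: dark foam slab with a 4 mm wide, 13 mm high orange rim. Its foam top is 12 mm above the bench; the pockets are square, 7 mm deep, their orange floors 5 mm above the bench. Origin: centre of the tray's underside, on the bench; x across the tray (96 mm outside), y along it (142 mm outside), z up. Two pockets in a row along y, centred at x = 0: one large, 76 x 76 mm, at y = +24 mm; one small, 42 x 42 mm, at y = -41 mm.
- tin: Closed round light-grey tin of stirring bars with a small pale label on the lid, 61 mm across the lid and 58 mm across the body, 32 mm high, lid fixed, loose. Origin: centre of its underside; z up.
- petri: Stack of two closed, cream-coloured petri dishes that hold together as one round piece, 59 mm across, 31 mm high, loose. Origin: centre of its underside; z up.
- vial_clear: Clear vial with a blue cap, upright, 26 mm across, 50 mm high (cap from 39 mm up, 22 mm across), loose. Origin: centre of its underside; z up.
- vial_red: Small brown glass vial with a red cap, upright, 20 mm across, 36 mm high (cap from 28 mm up, 18 mm across), loose; it stands in front of the monitor (a similar vial far back beyond the stapler is fixed and not meant). Origin: centre of its underside; z up.
- vial_amber: Brown glass vial with a black cap, upright, 23 mm across, 45 mm high (cap from 35 mm up, 20 mm across), loose. Origin: centre of its underside; z up.
- timer: White digital bench timer with a red bar and blue buttons, lying flat, 66 x 62 x 18 mm, loose; not part of any kit, stays where it is. Origin: centre of its underside; z up.
- tape: Yellow roll of label tape lying flat, 70 mm across, 20 mm high, loose; not part of any kit, stays where it is. Origin: centre of its underside; z up.
Mind the look-alikes: they are no part of the job. What is shaped like the vial_red but purple or turquoise is not meant.

How it is judged:
At the end, for the whole second after the job is handed in: Tin and the blue- and red-capped vials in the blue tray's large and two small pockets; petri dishes and black-capped vial in the orange tray's: each within 12 mm of its pocket's centre along each tray axis, underside within -4 to +3 mm of the pocket floor, tilt under 0.15 rad, released, at rest (x of tin in the frame of tray_blue between -0.012 and 0.012 m and y of tin in the frame of tray_blue between -0.062 and -0.038 m and z of tin in the frame of tray_blue between 0.001 and 0.008 m and ((x of vial_clear in the frame of tray_blue between -0.012 and 0.012 m and y of vial_clear in the frame of tray_blue between 0.003 and 0.027 m and z of vial_clear in the frame of tray_blue between 0.001 and 0.008 m) or (x of vial_clear in the frame of tray_blue between -0.012 and 0.012 m and y of vial_clear in the frame of tray_blue between 0.055 and 0.079 m and z of vial_clear in the frame of tray_blue between 0.001 and 0.008 m)) and ((x of vial_red in the frame of tray_blue between -0.012 and 0.012 m and y of vial_red in the frame of tray_blue between 0.003 and 0.027 m and z of vial_red in the frame of tray_blue between 0.001 and 0.008 m) or (x of vial_red in the frame of tray_blue between -0.012 and 0.012 m and y of vial_red in the frame of tray_blue between 0.055 and 0.079 m and z of vial_red in the frame of tray_blue between 0.001 and 0.008 m)) and x of petri in the frame of tray_orange between -0.012 and 0.012 m and y of petri in the frame of tray_orange between 0.012 and 0.036 m and z of petri in the frame of tray_orange between 0.001 and 0.008 m and x of vial_amber in the frame of tray_orange between -0.012 and 0.012 m and y of vial_amber in the frame of tray_orange between -0.053 and -0.029 m and z of vial_amber in the frame of tray_orange between 0.001 and 0.008 m and angle between each of tin, petri, vial_clear, vial_red, vial_amber's own z axis and vertical below 0.15 rad and linear speed of each of tin, petri, vial_clear, vial_red, vial_amber below 0.02 m/s and contact force between each of tin, petri, vial_clear, vial_red, vial_amber and the fingers below 0.1 N); the robot touches nothing.
It fails at once if the timer was moved more than 20 mm (distance of timer from where it was at the start of the episode above 0.02 m).
It fails at once if the tape roll was moved more than 20 mm (distance of tape from where it was at the start of the episode above 0.02 m).
It also fails if it takes over 115 s, if anything falls off the work surface, if the arm or the gripper's body presses on something with over 40 N, if the wrist force passes 120 N, or if a joint passes its speed limit or range.

## Working session

There is one attempt and no reset: what is moved stays moved. The work goes in short steps, Python scripts to look and compute and a tool call to move; the robot and the scene stay as the last step left them, time stands still between calls to the robot, and variables do not carry over. Pictures are saved under pics/ and viewed, at most 14 in all, crops included, and the job is handed in when it is done.

Besides the shell and the picture viewer there is one more tool, called as a command line: name --argument value ..., lists and objects as JSON in quotes. step_arm: Moves the arm, as the interface text tells. Its arguments: {"type":"object","properties":{"rows":{"type":"array"},"jaw":{"type":"number"},"newtons":{"type":"number"}},"required":["rows"]}

```bash
mkdir -p pics; python3 - <<'E'
from cell import r
import cv2,numpy as np
s=r.get_state();print(s)
for n in("top","side"):
    f=r.grab_frame(n);np.savez(f"{n}0.npz",**f);cv2.imwrite(f"pics/{n}0.png",f["frame"][:,:,::-1]);print(n,f["intrinsics"],f["R"],f["t"])
E
```

```text
{'time': 0.0, 'q': array([ 1.14910932e+00,  2.64785382e-01,  1.60536310e+00, -2.47694501e-05,
        1.27367579e+00, -3.68918475e-02]), 'qvel': array([ 0.00099597, -0.00104559, -0.00040741,  0.00055597,  0.00059228,
       -0.00041076]), 'effort': array([-2.51394285e-04, -5.02095437e+01, -3.56887436e+01,  7.26475334e-02,
        2.91654083e-02, -1.09874343e-04]), 'eef_pos': array([0.25307479, 0.62496144, 0.2190722 ]), 'orientation': array([-3.13936168e+00, -5.86580535e-05,  2.75680471e+00]), 'contact_force': array([-0.01767492, -0.66732282, -0.54075256]), 'torque': array([ 0.05043492, -0.00562859,  0.02704028]), 'gripper_force': 0.0, 'opening': 0.9987785585465956}
top [[468.7712015    0.         321.61957924]
 [  0.         468.7712015  195.57296772]
 [  0.           0.           1.        ]] [[-0.00450001 -0.99998816 -0.00185129]
 [-0.99278455  0.00468942 -0.11982005]
 [ 0.11982731  0.00129874 -0.9927939 ]] [0.11813419 0.51691242 0.99849591]
side [[409.21970479   0.         315.38491585]
 [  0.         409.21970479 195.51534941]
 [  0.           0.           1.        ]] [[-0.98514979 -0.16974806 -0.02579724]
 [-0.04105767  0.37879264 -0.92457039]
 [ 0.16671583 -0.90978115 -0.38013695]] [0.54495565 0.0144587  0.9241507 ]
```

View pics/top0.png

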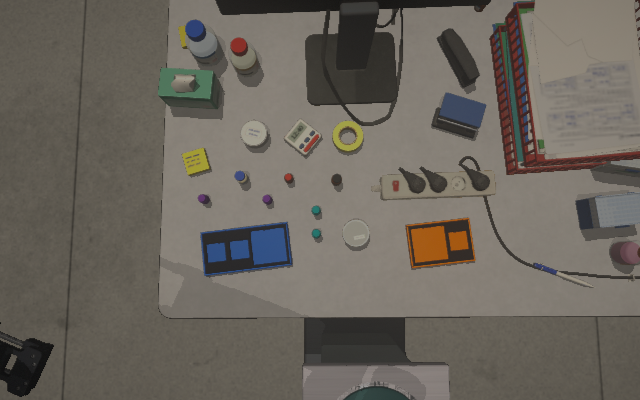

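View pics/side0.png

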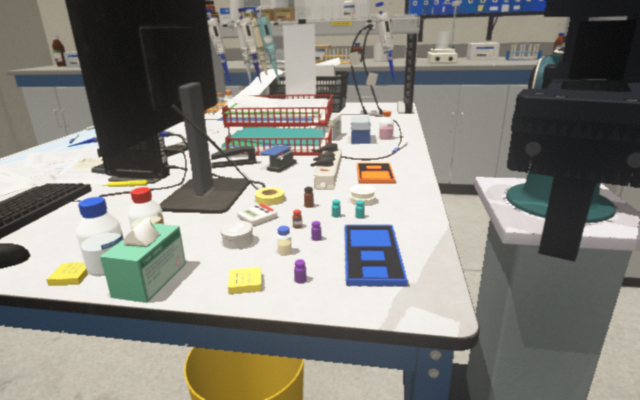

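The top view shows the tin at (255,134), petri (356,233), blue vial (241,177), red vial (289,178), black vial (337,180), timer (303,138) and tape (348,137). The blue tray is at (246,248) and the orange tray at (440,243). Purple and turquoise look-alikes stand between them.

```bash
cat > h.py <<'E'
import numpy as np,cv2
def cloud(f):
    v,u=np.mgrid[:400,:640];z=f["z_map"];K=f["intrinsics"]
    c=np.stack([(u-K[0,2])/K[0,0]*z,(v-K[1,2])/K[1,1]*z,z],-1)
    return (c-f["t"])@f["R"]          # R^T(c-t)
def plane_xy(f,uv,h):                  # pixel -> world at height h
    K,R,t=f["intrinsics"],f["R"],f["t"];uv=np.atleast_2d(uv)
    d=np.c_[(uv[:,0]-K[0,2])/K[0,0],(uv[:,1]-K[1,2])/K[1,1],np.ones(len(uv))]@R
    o=-R.T@t;return (o+d*((h-o[2])/d[:,2])[:,None])
def proj(f,X):
    c=np.atleast_2d(X)@f["R"].T+f["t"];p=c@f["intrinsics"].T;return p[:,:2]/p[:,2:]
E
python3 - <<'E'
from h import *
f=dict(np.load("top0.npz"));P=cloud(f)
print("bench z",[P[v,u].round(4) for v,u in((215,280),(290,350),(155,220))])
S=dict(tin=(255,134,32),petri=(356,233,31),clear=(241,177,50),red=(289,178,36),amber=(337,180,45),timer=(303,138,18),tape=(348,137,20),p1=(203,199,36),p2=(267,199,36),t1=(316,210,36),t2=(316,233,36))
for n,(u,v,h) in S.items():
    h/=1000;w=24
    m=np.zeros((400,640),np.uint8);m[v-w:v+w,u-w:u+w]=(P[v-w:v+w,u-w:u+w,2]>h-.007)
    k,l,st,ce=cv2.connectedComponentsWithStats(m)
    i=min(range(1,k),key=lambda i:np.hypot(*(ce[i]-(u,v)))) if k>1 else 0
    q=P[l==i]; xy=plane_xy(f,np.argwhere(l==i)[:,::-1].astype(float),h)[:,:2].astype(np.float32)
    (c,rad)=cv2.minEnclosingCircle(xy);print(n,st[i,4],"z",np.median(q[:,2]).round(4),"mean",xy.mean(0).round(4),"circ",np.round(c,4),"diam",round(2*rad,4), cv2.minAreaRect(xy) if n=="timer" else "")
hsv=cv2.cvtColor(f["frame"],cv2.COLOR_RGB2HSV)
for n,(u0,u1,v0,v1),(a,b) in(("blue",(195,300,215,283),(100,125)),("orange",(398,485,210,275),(5,20))):
    m=np.zeros((400,640),np.uint8);m[v0:v1,u0:u1]=cv2.inRange(hsv,(a,120,60),(b,255,255))[v0:v1,u0:u1]
    xy=plane_xy(f,np.argwhere(m)[:,::-1].astype(float),.013)[:,:2].astype(np.float32)
    print(n,cv2.minAreaRect(xy), "z med",np.median(P[m>0][:,2]))
    # pocket floors: components
    m2=cv2.erode(m,np.ones((3,3)));k,l,st,ce=cv2.connectedComponentsWithStats(m2)
    for i in range(1,k):
        if st[i,4]>60: print("  pocket",st[i,4],plane_xy(f,ce[i],.005).round(4),"z",np.median(P[l==i][:,2]).round(4))
E
python3 -c "
import cv2;a=cv2.imread('pics/top0.png')[110:285,170:490];cv2.imwrite('pics/c0.png',cv2.resize(a,(800,438),interpolation=cv2.INTER_CUBIC))"
```

```text
bench z [array([ 0.4777,  0.2099, -0.0016]), array([ 0.3106,  0.0539, -0.0025]), array([ 0.6163,  0.3484, -0.0021])]
tin 582 z 0.0303 mean [0.6592 0.2677] circ [0.6593 0.2674] diam 0.0621 
petri 569 z 0.0294 mean [0.4358 0.042 ] circ [0.4359 0.042 ] diam 0.0588 
clear 83 z 0.0484 mean [0.5601 0.2938] circ [0.5601 0.2937] diam 0.0224 
red 44 z 0.0355 mean [0.5588 0.1897] circ [0.559  0.1902] diam 0.0166 
amber 62 z 0.044 mean [0.5548 0.084 ] circ [0.5547 0.0839] diam 0.0191 
timer 754 z 0.0153 mean [0.6536 0.1588] circ [0.6536 0.1594] diam 0.0862 ((0.654021680355072, 0.1595672369003296), (0.06740269809961319, 0.061475299298763275), 50.422542572021484)
tape 1 z 1.0535 mean [0.6538 0.0579] circ [0.6538 0.0579] diam 0.0002 
p1 51 z 0.0354 mean [0.5133 0.3789] circ [0.5135 0.3788] diam 0.0176 
p2 45 z 0.0348 mean [0.5121 0.2373] circ [0.5121 0.2373] diam 0.0161 
t1 48 z 0.0346 mean [0.4867 0.1292] circ [0.4864 0.1292] diam 0.0168 
t2 47 z 0.0344 mean [0.436  0.1293] circ [0.4373 0.1302] diam 0.0191 
blue ((0.4033272862434387, 0.28422534465789795), (0.09453994035720825, 0.19262902438640594), 6.803308963775635) z med 0.0047752582385803405
  pocket 970 [[0.4089 0.2351 0.005 ]] z 0.0043
  pocket 253 [[0.4015 0.2995 0.005 ]] z 0.0044
  pocket 251 [[0.3955 0.3509 0.005 ]] z 0.004
orange ((0.41440296173095703, -0.1457023024559021), (0.09602786600589752, 0.14204739034175873), 6.298259735107422) z med 0.004354457594610458
  pocket 1028 [[ 0.4116 -0.1232  0.005 ]] z 0.0037
  pocket 280 [[ 0.4187 -0.1875  0.005 ]] z 0.0038
```

View pics/c0.png

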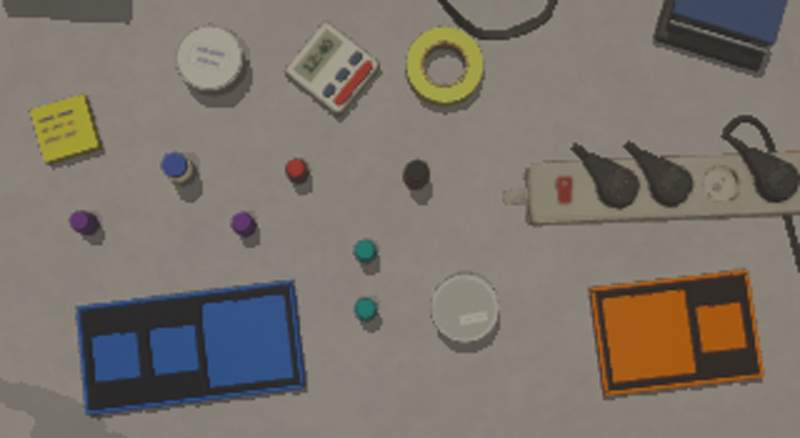

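Sizes, heights and pocket spacings (117 mm against 116.6 mm measured) all match. I'll hold one tool yaw of 96.5°, so the jaws close along tray x. Objects get gripped with the TCP 30 mm above their base, which keeps the fingertips above the foam.

```bash
cat > go.py <<'E'
import sys,numpy as np
from cell import r
Y=np.deg2rad(96.5)
L=dict(tin=(.6593,.2676),clear=(.5601,.2938),red=(.5589,.1899),amber=(.5548,.084),petri=(.4359,.042),
 BL=(.4090,.2348),B1=(.4015,.2993),B2=(.3955,.3508),OL=(.4117,-.1226),OS=(.4188,-.1870))
def go(*a):
    s=r.get_state();p=s["eef_pos"];y=s["orientation"][2];print("t",round(s["time"],2),p.round(4),"yaw",np.rad2deg(y).round(2),s["orientation"].round(3)[:2],"open",round(s["opening"]*8.81,2))
    for n,z in a:
        d=np.r_[L[n],z]-p;c,q=np.cos(y),np.sin(y)
        print(n,z,"shift cm",(100*np.array([d[0]*c+d[1]*q,d[0]*q-d[1]*c,-d[2]])).round(2),"turn",np.rad2deg((y-Y+np.pi)%(2*np.pi)-np.pi).round(2))
if __name__=="__main__": go(*[(a.split(":")[0],float(a.split(":")[1])) for a in sys.argv[1:]])
E
python3 go.py tin:.12
```

```text
t 0.1 [0.2531 0.625  0.2192] yaw 157.95 [-3.14 -0.  ] open 8.82
tin 0.12 shift cm [-51.07 -17.88   9.92] turn 61.45
```

step_arm --rows '[-4,-1.4,0,5,-8,-2.8,0,11,-12,-4.2,1,17,-16,-5.6,2,23,-20,-7,3,29,-24,-8.4,4,35,-28,-9.8,5,41,-32,-11.2,6,47,-36,-12.6,7,52,-40,-14,8,56,-44,-15.4,9,59,-48,-16.8,9.5,61.5,-51.1,-17.9,9.9,61.5,-51.1,-17.9,9.9,61.5,-51.1,-17.9,9.9,61.5,-51.1,-17.9,9.9,61.5]' --jaw 8.8

```text
time: 1.7
eef_pos: [0.6588, 0.2686, 0.1211]
orientation: [-3.141, -0.0, 1.684]
contact_force: [0.8, 0.5, 0.3]
opening: 1.003
gripper_force: 0.0
```

```bash
python3 go.py tin:.03 BL:.12 BL:.036
```

```text
t 1.7 [0.6588 0.2686 0.1211] yaw 96.49 [-3.141 -0.   ] open 8.83
tin 0.03 shift cm [-0.11  0.03  9.11] turn -0.01
BL 0.12 shift cm [ -0.54 -25.21   0.11] turn -0.01
BL 0.036 shift cm [ -0.54 -25.21   8.51] turn -0.01
```

step_arm --rows '[-0.1,0,3,0,-0.1,0,6,0,-0.1,0,8,0,-0.1,0,9.1,0,-0.1,0,9.1,0,-0.1,0,9.1,0]'

```text
time: 2.3
eef_pos: [0.6601, 0.2679, 0.0314]
orientation: [3.14, -0.0, 1.684]
contact_force: [0.2, -0.9, 0.9]
opening: 0.997
gripper_force: 0.0
```

step_arm --rows '[0,0,0,0,0,0,0,0,0,0,0,0,0,0,0,0,0,0,0,0,0,0,0,0,0,0,-1,0,0,0,-3,0,0,0,-6,0,0,0,-9,0,0,0,-9,0]' --jaw 5.0 --newtons 20

```text
time: 3.4
eef_pos: [0.6638, 0.2684, 0.1274]
orientation: [3.131, -0.003, 1.683]
contact_force: [0.3, -0.2, 1.2]
opening: 0.565
gripper_force: 0.0
```

```bash
python3 go.py BL:.12 BL:.036
```

```text
t 3.4 [0.6638 0.2684 0.1274] yaw 96.45 [ 3.131e+00 -3.000e-03] open 4.98
BL 0.12 shift cm [ -0.47 -25.7    0.74] turn -0.05
BL 0.036 shift cm [ -0.47 -25.7    9.14] turn -0.05
```

```bash
python3 - <<'E'
from cell import r
from h import *
ims=[]
for n in("top","side"):
    f=r.grab_frame(n);np.savez(f"{n}1.npz",**f);a=f["frame"][:,:,::-1]
    a=a[90:240,150:350] if n=="top" else a[150:300,180:380]
    ims.append(cv2.resize(a,(400,300),interpolation=cv2.INTER_CUBIC))
cv2.imwrite("pics/1.png",np.hstack(ims))
E
```

```text
(no output)
```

View pics/1.png

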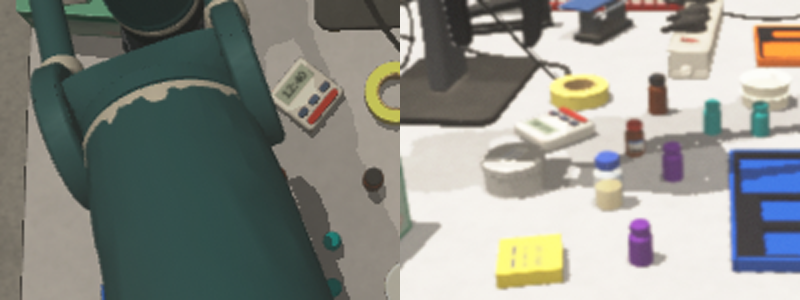

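The tin still stands upright in place (side view), and the jaws closed above or after it. I'll measure it from the side camera and retry, checking the grip before lifting.

```bash
python3 - <<'E'
from h import *
for n in("side0","side1"):
    f=dict(np.load(n+".npz"));P=cloud(f)
    m=(P[...,2]>.022)&(P[...,2]<.036)&(np.hypot(P[...,0]-.66,P[...,1]-.267)<.06)
    q=P[m][:,:2].astype(np.float32);c,rad=cv2.minEnclosingCircle(q);print(n,m.sum(),c,2*rad,np.percentile(P[m][:,2],95),q.mean(0))
E
python3 go.py tin:.03
```

```text
side0 469 (0.6583631634712219, 0.26964282989501953) 0.06186841055750847 0.032173747319196776 [0.65633285 0.2751637 ]
side1 474 (0.6585107445716858, 0.26925942301750183) 0.06215353310108185 0.03220794585686191 [0.65614045 0.27526167]
t 3.5 [0.6608 0.2672 0.1222] yaw 96.45 [ 3.139e+00 -1.000e-03] open 5.04
tin 0.03 shift cm [ 0.05 -0.15  9.22] turn -0.05
```

step_arm --rows '[0,-0.1,0,0,0,-0.1,0,0,0,-0.1,0,0,0,-0.1,0,0,0,-0.1,0,0,0,-0.1,0,0,0,-0.1,3,0,0,-0.1,6,0,0,-0.1,8.5,0,0,-0.1,9.4,0,0,-0.1,9.4,0,0,-0.1,9.4,0]' --jaw 8.8

```text
time: 4.7
eef_pos: [0.6598, 0.2671, 0.0275]
orientation: [3.14, -0.0, 1.683]
contact_force: [0.7, 0.2, -0.4]
opening: 0.999
gripper_force: 0.0
```

step_arm --rows '[0,0,0,0,0,0,0,0,0,0,0,0,0,0,0,0,0,0,0,0,0,0,0,0]' --jaw 5.0 --newtons 25

```text
time: 5.3
eef_pos: [0.6589, 0.2668, 0.0265]
orientation: [3.142, -0.0, 1.683]
contact_force: [-0.7, -0.6, 0.5]
opening: 0.568
gripper_force: 0.0
```

```bash
python3 - <<'E'
from cell import r
from h import *
f=r.grab_frame("side");np.savez("side2.npz",**f);a=f["frame"][:,:,::-1]
s=r.get_state();print(s["eef_pos"],s["opening"],s["gripper_force"],proj(f,s["eef_pos"]))
cv2.imwrite("pics/2.png",cv2.resize(a[150:300,140:340],(800,600),interpolation=cv2.INTER_CUBIC))
E
```

```text
[0.65891571 0.26677488 0.02642361] 0.5690473686137401 0.0 [[236.7408755  229.05274585]]
```

View pics/2.png

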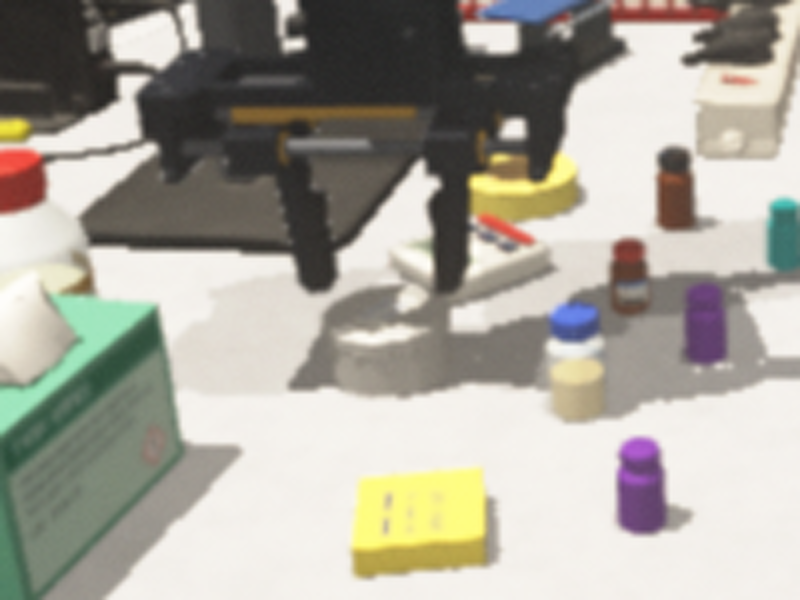

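The fingers hang clear of the tin although the reported TCP projects onto its lid. The reported pose and the camera frame disagree, so I'll measure the fingers by depth.

```bash
python3 - <<'E'
from h import *
f=dict(np.load("side2.npz"));P=cloud(f)
for u in (216,219,222,249,252,255):
    print(u,[(v,*P[v,u].round(3)) for v in range(196,228,4)])
from cell import r
s=r.get_state();print(s["q"].round(4),r.tip_reach)
E
```

```text
216 [(196, np.float64(0.691), np.float64(0.271), np.float64(0.095)), (200, np.float64(0.689), np.float64(0.276), np.float64(0.089)), (204, np.float64(0.688), np.float64(0.28), np.float64(0.083)), (208, np.float64(0.689), np.float64(0.281), np.float64(0.075)), (212, np.float64(0.69), np.float64(0.28), np.float64(0.067)), (216, np.float64(0.691), np.float64(0.281), np.float64(0.059)), (220, np.float64(0.691), np.float64(0.283), np.float64(0.052)), (224, np.float64(0.732), np.float64(0.2), np.float64(-0.0))]
219 [(196, np.float64(0.774), np.float64(0.076), np.float64(0.011)), (200, np.float64(0.684), np.float64(0.275), np.float64(0.089)), (204, np.float64(0.682), np.float64(0.28), np.float64(0.083)), (208, np.float64(0.684), np.float64(0.279), np.float64(0.075)), (212, np.float64(0.685), np.float64(0.279), np.float64(0.066)), (216, np.float64(0.686), np.float64(0.279), np.float64(0.058)), (220, np.float64(0.687), np.float64(0.279), np.float64(0.05)), (224, np.float64(0.727), np.float64(0.196), np.float64(-0.001))]
222 [(196, np.float64(0.767), np.float64(0.074), np.float64(0.011)), (200
[... 1342 characters left out ...]
 (220, np.float64(0.623), np.float64(0.277), np.float64(0.052)), (224, np.float64(0.651), np.float64(0.203), np.float64(0.006))]
255 [(196, np.float64(0.615), np.float64(0.273), np.float64(0.099)), (200, np.float64(0.615), np.float64(0.273), np.float64(0.091)), (204, np.float64(0.615), np.float64(0.275), np.float64(0.084)), (208, np.float64(0.617), np.float64(0.272), np.float64(0.075)), (212, np.float64(0.617), np.float64(0.274), np.float64(0.068)), (216, np.float64(0.617), np.float64(0.274), np.float64(0.06)), (220, np.float64(0.618), np.float64(0.274), np.float64(0.051)), (224, np.float64(0.646), np.float64(0.199), np.float64(0.004))]
[ 0.3497  0.4923  1.6724 -0.      0.9769  0.2371] 0.019
```

```bash
cat > fing.py <<'E'
from h import *
from cell import r
def fingers(f,p,w=.07):
    P=cloud(f);m=(P[...,2]>.036)&(np.abs(P[...,1]-p[1])<.03)&(np.abs(P[...,0]-p[0])<w)&(P[...,2]<p[2]+.075)
    tip=P[m][:,2].min()
    band=m&(P[...,2]<tip+.03)
    q=P[band];x=np.sort(q[:,0]);g=np.argmax(np.diff(x))
    print("tip z",tip.round(4),"finger1",x[0].round(4),x[g].round(4),"finger2",x[g+1].round(4),x[-1].round(4),"mid",((x[0]+x[-1])/2).round(4),"inner mid",((x[g]+x[g+1])/2).round(4),"gap",(x[g+1]-x[g]).round(4),"face y 50/90%",np.percentile(q[:,1],[50,90]).round(4))
if __name__=="__main__":
    f=r.grab_frame("side");s=r.get_state();p=s["eef_pos"];print("t",s["time"],p.round(4),"open",s["opening"]*8.81);fingers(f,p)
E
python3 fing.py
```

```text
t 5.4 [0.6589 0.2668 0.0263] open 4.977238298551153
tip z 0.0448 finger1 0.6162 0.6322 finger2 0.6815 0.6968 mid 0.6565 inner mid 0.6568 gap 0.0493 face y 50/90% [0.2741 0.2817]
```

step_arm --rows '[0,0,-1,0,0,0,-1,0,0,0,-1,0,0,0,-1,0,0,0,-1,0,0,0,-1,0]' --jaw 8.8

```text
time: 6.0
eef_pos: [0.6587, 0.2667, 0.0361]
orientation: [-3.141, 0.0, 1.683]
contact_force: [-0.1, -0.7, -0.3]
opening: 0.998
gripper_force: 0.0
```

```bash
python3 fing.py; python3 go.py tin:.03
```

```text
t 6.05 [0.6588 0.2667 0.0361] open 8.805012228266355
tip z 0.0538 finger1 0.5972 0.6135 finger2 0.6992 0.7168 mid 0.657 inner mid 0.6563 gap 0.0858 face y 50/90% [0.2728 0.2835]
t 6.05 [0.6588 0.2667 0.0361] yaw 96.45 [-3.141  0.   ] open 8.81
tin 0.03 shift cm [0.08 0.06 0.61] turn -0.05
```

Reported z is about 40 mm too low: the true fingertips sit about 20 mm above the reported TCP. x and y agree with the cameras within 2 mm. So the grasp height is reported z ≈ -0.008, with tips about 12 mm above the bench.

step_arm --rows '[0,0,1.5,0,0,0,2.5,0,0,0,3.2,0,0,0,3.8,0,0,0,4.2,0,0,0,4.4,0,0,0,4.4,0]'

```text
time: 6.75
eef_pos: [0.6589, 0.2668, -0.0078]
orientation: [-3.141, 0.0, 1.683]
contact_force: [0.1, 0.3, 0.2]
opening: 0.998
gripper_force: 0.0
```

step_arm --rows '[0,0,0,0,0,0,0,0,0,0,0,0,0,0,0,0,0,0,0,0,0,0,0,0]' --jaw 5.0 --newtons 25

```text
time: 7.35
eef_pos: [0.6593, 0.2669, -0.0071]
orientation: [3.141, -0.0, 1.683]
contact_force: [-0.6, 0.2, 2.5]
opening: 0.666
gripper_force: 24.7
```

```bash
python3 fing.py; python3 go.py BL:.08 BL:-.001
```

```text
t 7.4 [ 0.6593  0.2669 -0.0071] open 5.829832479498753
tip z 0.0364 finger1 0.6101 0.6287 finger2 0.6862 0.7035 mid 0.6568 inner mid 0.6575 gap 0.0576 face y 50/90% [0.2739 0.2828]
t 7.4 [ 0.6593  0.2669 -0.0071] yaw 96.45 [ 3.141 -0.   ] open 5.83
BL 0.08 shift cm [ -0.38 -25.23  -8.71] turn -0.05
BL -0.001 shift cm [ -0.38 -25.23  -0.61] turn -0.05
```

step_arm --rows '[0,0,-1,0,0,0,-3,0,0,0,-6,0,0,0,-8,0,0,-1.5,-8,0,0,-4,-8,0,0,-7,-8,0,-0.1,-10,-8,0,-0.2,-13,-8,0,-0.3,-16,-8,0,-0.4,-19,-8,0,-0.4,-22,-8,0,-0.4,-24,-8,0,-0.4,-25,-8,0,-0.4,-25.2,-8,0,-0.4,-25.2,-8,0,-0.4,-25.2,-8,0]'

```text
time: 9.1
eef_pos: [0.4103, 0.2349, 0.0729]
orientation: [3.14, -0.0, 1.683]
contact_force: [0.6, -0.4, -0.2]
opening: 0.666
gripper_force: 24.8
```

```bash
python3 go.py BL:-.001; python3 fing.py; python3 - <<'E'
from cell import r
from h import *
f=r.grab_frame("side");P=cloud(f);a=f["frame"][:,:,::-1]
cv2.imwrite("pics/3.png",cv2.resize(a[130:310,290:490],(800,600)))
E
```

```text
t 9.1 [0.4103 0.2349 0.0729] yaw 96.44 [ 3.14 -0.  ] open 5.87
BL -0.001 shift cm [ 0.   -0.13  7.39] turn -0.06
t 9.15 [0.4102 0.2348 0.0728] open 5.846774188683506
tip z 0.0796 finger1 0.3654 0.4338 finger2 0.4355 0.4518 mid 0.4086 inner mid 0.4346 gap 0.0016 face y 50/90% [0.2566 0.2637]
```

View pics/3.png

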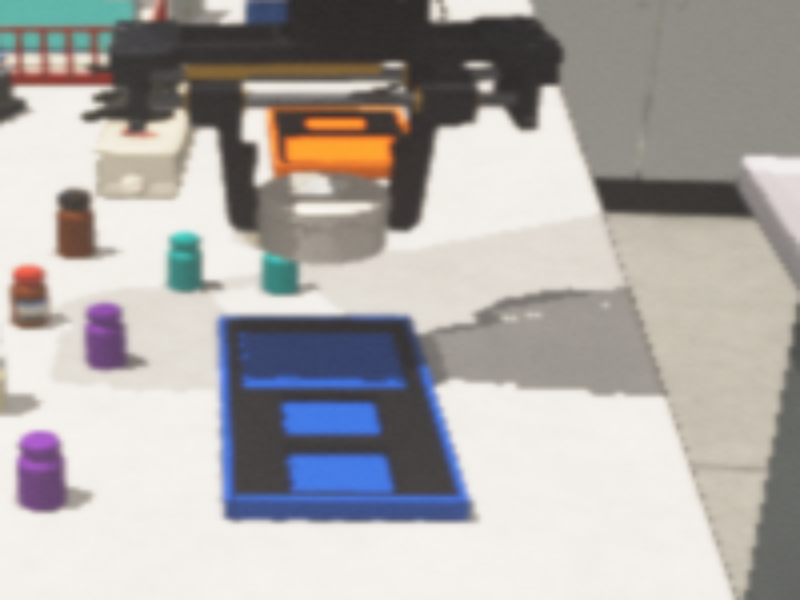

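The tin hangs level in the jaws over the blue tray's large pocket. Lowering it now.

step_arm --rows '[0,-0.1,2,0,0,-0.1,4,0,0,-0.1,5.5,0,0,-0.1,6.5,0,0,-0.1,7,0,0,-0.1,7.4,0,0,-0.1,7.4,0,0,-0.1,7.4,0]'

```text
time: 10.0
eef_pos: [0.4085, 0.2347, -0.0011]
orientation: [3.141, -0.0, 1.683]
contact_force: [0.2, -0.1, -0.7]
opening: 0.661
gripper_force: 24.8
```

step_arm --rows '[0,0,0,0,0,0,0,0,0,0,0,0,0,0,0,0,0,0,-1,0,0,0,-3,0,0,0,-6,0,0,0,-8,0,0,0,-8,0]' --jaw 7.8

```text
time: 10.9
eef_pos: [0.4108, 0.2359, 0.0823]
orientation: [3.135, -0.003, 1.683]
contact_force: [-0.8, 0.4, -0.3]
opening: 0.881
gripper_force: 0.0
```

```bash
python3 go.py clear:.08 clear:-.008
```

```text
t 10.9 [0.4108 0.2359 0.0823] yaw 96.46 [ 3.135e+00 -3.000e-03] open 7.77
clear 0.08 shift cm [ 4.08 15.48  0.23] turn -0.04
clear -0.008 shift cm [ 4.08 15.48  9.03] turn -0.04
```

step_arm --rows '[1,4,0,0,2,8,0,0,3,12,0,0,4,14.8,0,0,4,15.4,0,0,4,15.4,0,0,4,15.4,0,0,4,15.4,0,0]' --jaw 5.0

```text
time: 11.7
eef_pos: [0.5547, 0.2907, 0.0778]
orientation: [-3.14, 0.001, 1.684]
contact_force: [0.5, 0.2, -0.7]
opening: 0.57
gripper_force: 0.0
```

```bash
python3 go.py clear:-.008; python3 fing.py;  python3 - <<'E'
from cell import r
from h import *
f=r.grab_frame("side");P=cloud(f)
m=(P[...,2]>.025)&(P[...,2]<.045)&(np.hypot(P[...,0]-.409,P[...,1]-.235)<.06)
q=P[m][:,:2].astype(np.float32);c,rad=cv2.minEnclosingCircle(q);print("tin",m.sum(),c,2*rad,np.percentile(P[m][:,2],[50,95]))
E
```

```text
t 11.7 [0.5547 0.2907 0.0778] yaw 96.46 [-3.14e+00  1.00e-03] open 5.02
clear -0.008 shift cm [0.25 0.57 8.58] turn -0.04
t 11.75 [0.555  0.2908 0.0781] open 4.98005064603805
tip z 0.036 finger1 0.548 0.5637 finger2 0.5647 0.5706 mid 0.5593 inner mid 0.5642 gap 0.001 face y 50/90% [0.3012 0.3054]
tin 518 (0.4076656103134155, 0.23735404014587402) 0.061318691819906235 [0.0361092  0.03729531]
```

Tin seated (top at 37 mm, centred). Next is the blue-capped vial.

step_arm --rows '[0.2,0.5,1,0,0.2,0.5,3,0,0.2,0.5,5,0,0.2,0.5,7,0,0.2,0.5,8.2,0,0.2,0.5,8.6,0,0.2,0.5,8.6,0,0.2,0.5,8.6,0]'

```text
time: 12.6
eef_pos: [0.562, 0.2944, -0.0068]
orientation: [3.14, -0.0, 1.683]
contact_force: [0.1, 0.5, 0.9]
opening: 0.568
gripper_force: 0.0
```

step_arm --rows '[0,0,0,0,0,0,0,0,0,0,0,0,0,0,0,0,0,0,0,0,0,0,0,0]' --jaw 1.5 --newtons 15

```text
time: 13.2
eef_pos: [0.5616, 0.2942, -0.007]
orientation: [3.141, -0.0, 1.683]
contact_force: [-0.7, -0.2, 4.6]
opening: 0.284
gripper_force: 15.0
```

```bash
python3 go.py B2:.08 B2:-.001
```

```text
t 13.2 [ 0.5616  0.2942 -0.007 ] yaw 96.45 [ 3.141 -0.   ] open 2.5
B2 0.08 shift cm [  7.49 -15.87  -8.7 ] turn -0.05
B2 -0.001 shift cm [  7.49 -15.87  -0.6 ] turn -0.05
```

step_arm --rows '[0,0,-1,0,0,0,-4,0,0,0,-7,0,1,-2,-7,0,2.5,-5,-7,0,4,-8,-7,0,5.5,-11,-7,0,6.8,-14,-7,0,7.4,-15.5,-7,0,7.5,-15.9,-7,0,7.5,-15.9,-7,0,7.5,-15.9,-7,0,7.5,-15.9,-6,0,7.5,-15.9,-4,0,7.5,-15.9,-2.5,0,7.5,-15.9,-1.5,0,7.5,-15.9,-0.8,0,7.5,-15.9,-0.6,0,7.5,-15.9,-0.6,0,7.5,-15.9,-0.6,0]'

```text
time: 15.2
eef_pos: [0.3953, 0.351, -0.0013]
orientation: [3.141, -0.0, 1.683]
contact_force: [-0.6, 0.0, 0.6]
opening: 0.281
gripper_force: 15.0
```

step_arm --rows '[0,0,0,0,0,0,0,0,0,0,0,0,0,0,0,0,0,0,-1,0,0,0,-3,0,0,0,-6,0,0,0,-8,0,0,0,-8,0,0,0,-8,0,0,0,-8,0]' --jaw 4.5

```text
time: 16.3
eef_pos: [0.394, 0.3499, 0.0772]
orientation: [-3.14, 0.001, 1.683]
contact_force: [-0.4, 0.4, -0.7]
opening: 0.515
gripper_force: 0.0
```

```bash
python3 go.py red:.08 red:-.008; python3 - <<'E'
from cell import r
from h import *
f=r.grab_frame("side");P=cloud(f)
cv2.imwrite("pics/4.png",cv2.resize(f["frame"][130:310,260:460,::-1],(800,600)))
m=(P[...,2]>.03)&(P[...,2]<.062)&(np.hypot(P[...,0]-.3955,P[...,1]-.3508)<.025)
q=P[m];print(m.sum(),q.mean(0),q[:,2].max() if len(q) else 0)
E
```

```text
t 16.3 [0.394  0.3499 0.0772] yaw 96.46 [-3.14e+00  1.00e-03] open 4.53
red 0.08 shift cm [-17.76  14.59  -0.28] turn -0.04
red -0.008 shift cm [-17.76  14.59   8.52] turn -0.04
283 [0.39373977 0.35821727 0.04509182] 0.056359955496566416
```

View pics/4.png

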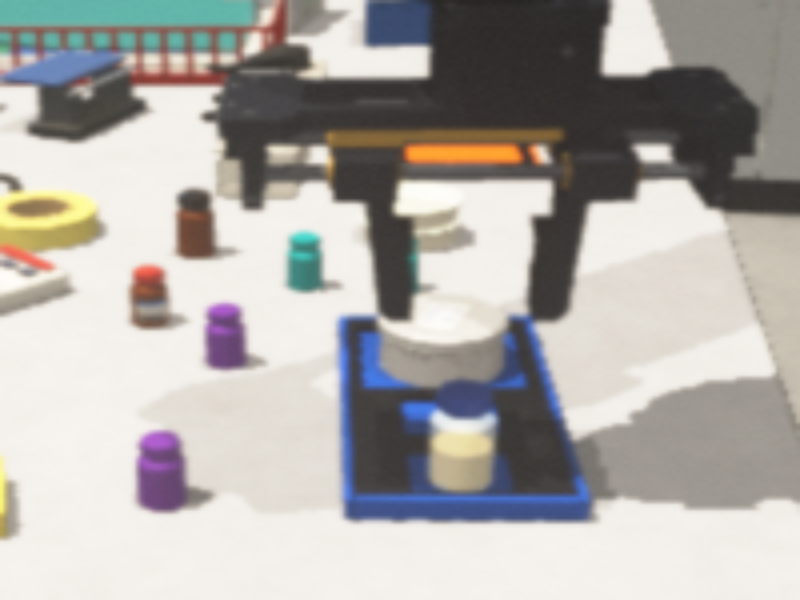

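The tin and the blue-capped vial stand in their pockets. Next is the red-capped vial.

step_arm --rows '[-2,1.6,0,0,-6,5,0,0,-10,8.2,0,0,-14,11.5,0,0,-17,14,0,0,-17.7,14.5,0,0,-17.7,14.5,0,0,-17.7,14.5,0,0,-17.7,14.5,1,0,-17.7,14.5,2.5,0,-17.7,14.5,2.5,0,-17.7,14.5,2.5,0,-17.7,14.5,2.5,0]'

```text
time: 17.65
eef_pos: [0.5586, 0.1915, 0.0533]
orientation: [-3.141, 0.0, 1.684]
contact_force: [1.1, 0.4, -0.4]
opening: 0.511
gripper_force: 0.0
```

```bash
python3 go.py red:-.008
```

```text
t 17.65 [0.5586 0.1915 0.0533] yaw 96.49 [-3.141  0.   ] open 4.5
red -0.008 shift cm [-0.16  0.01  6.13] turn -0.01
```

step_arm --rows '[-0.2,0,2,0,-0.2,0,4,0,-0.2,0,5.3,0,-0.2,0,6,0,-0.2,0,6.1,0,-0.2,0,6.1,0]'

```text
time: 18.25
eef_pos: [0.5595, 0.1892, -0.0072]
orientation: [3.141, -0.0, 1.683]
contact_force: [-0.1, 0.6, -0.2]
opening: 0.508
gripper_force: 0.0
```

step_arm --rows '[0,0,0,0,0,0,0,0,0,0,0,0,0,0,0,0,0,0,0,0,0,0,0,0]' --jaw 1.0 --newtons 15

```text
time: 18.85
eef_pos: [0.5594, 0.1892, -0.0071]
orientation: [3.141, -0.0, 1.683]
contact_force: [-0.6, 0.2, 4.0]
opening: 0.214
gripper_force: 15.0
```

```bash
python3 go.py B1:-.001
```

```text
t 18.85 [ 0.5594  0.1892 -0.0071] yaw 96.45 [ 3.141 -0.   ] open 1.89
B1 -0.001 shift cm [ 12.71 -14.46  -0.61] turn -0.05
```

step_arm --rows '[0,0,-1,0,0,0,-4,0,0,0,-8,0,2,-2.3,-8,0,4.5,-5.1,-8,0,7,-8,-8,0,9.5,-10.8,-8,0,11.5,-13.1,-8,0,12.4,-14.1,-8,0,12.7,-14.5,-8,0,12.7,-14.5,-8,0,12.7,-14.5,-8,0,12.7,-14.5,-6,0,12.7,-14.5,-4,0,12.7,-14.5,-2.5,0,12.7,-14.5,-1.5,0,12.7,-14.5,-0.8,0,12.7,-14.5,-0.6,0,12.7,-14.5,-0.6,0,12.7,-14.5,-0.6,0]'

```text
time: 20.85
eef_pos: [0.4014, 0.2994, -0.001]
orientation: [3.14, -0.001, 1.683]
contact_force: [0.4, -1.5, 0.2]
opening: 0.214
gripper_force: 15.0
```

step_arm --rows '[0,0,0,0,0,0,0,0,0,0,0,0,0,0,0,0,0,0,-1,0,0,0,-3,0,0,0,-6,0,0,0,-8,0,0,0,-8,0,0,0,-8,0,0,0,-8,0]' --jaw 4.5

```text
time: 21.95
eef_pos: [0.3997, 0.2984, 0.0772]
orientation: [-3.14, 0.001, 1.683]
contact_force: [-0.5, 0.4, 0.1]
opening: 0.507
gripper_force: 0.0
```

```bash
python3 go.py amber:.08
```

```text
t 21.95 [0.3997 0.2984 0.0772] yaw 96.45 [-3.14e+00  1.00e-03] open 4.47
amber 0.08 shift cm [-23.04  13.    -0.28] turn -0.05
```

step_arm --rows '[-2,1.1,0,0,-6,3.4,0,0,-10,5.6,0,0,-14,7.9,0,0,-18,10.2,0,0,-21.5,12.1,0,0,-22.9,12.9,0,0,-22.9,12.9,0,0,-22.9,12.9,1,0,-22.9,12.9,2,0,-22.9,12.9,2,0,-22.9,12.9,2,0,-22.9,12.9,2,0]'

```text
time: 23.25
eef_pos: [0.5543, 0.0867, 0.0585]
orientation: [3.142, -0.0, 1.685]
contact_force: [-0.1, 1.1, 0.3]
opening: 0.513
gripper_force: 0.0
```

```bash
python3 go.py amber:-.008
```

```text
t 23.25 [0.5543 0.0867 0.0585] yaw 96.52 [ 3.142 -0.   ] open 4.52
amber -0.008 shift cm [-0.27  0.02  6.65] turn 0.02
```

step_arm --rows '[-0.2,0,2,0,-0.2,0,4,0,-0.2,0,5.5,0,-0.2,0,6.4,0,-0.2,0,6.6,0,-0.2,0,6.6,0]'

```text
time: 23.85
eef_pos: [0.5549, 0.084, -0.0076]
orientation: [-3.141, -0.0, 1.683]
contact_force: [-0.1, 0.1, -0.4]
opening: 0.51
gripper_force: 0.0
```

step_arm --rows '[0,0,0,0,0,0,0,0,0,0,0,0,0,0,0,0,0,0,0,0,0,0,0,0]' --jaw 1.0 --newtons 15

```text
time: 24.45
eef_pos: [0.5554, 0.084, -0.007]
orientation: [3.14, 0.0, 1.683]
contact_force: [0.1, -0.6, 4.1]
opening: 0.249
gripper_force: 15.0
```

```bash
python3 go.py OS:-.001
```

```text
t 24.45 [ 0.5554  0.084  -0.007 ] yaw 96.45 [3.14 0.  ] open 2.19
OS -0.001 shift cm [-25.39 -16.62  -0.6 ] turn -0.05
```

step_arm --rows '[0,0,-1,0,0,0,-4,0,0,0,-7,0,0,-2,-9,0,0,-5,-10,0,0,-9,-10,0,-2,-12.5,-10,0,-5,-15,-10,0,-9,-16.4,-10,0,-13,-16.6,-10,0,-17,-16.6,-10,0,-21,-16.6,-10,0,-24,-16.6,-10,0,-25.2,-16.6,-10,0,-25.4,-16.6,-10,0,-25.4,-16.6,-10,0,-25.4,-16.6,-10,0]'

```text
time: 26.15
eef_pos: [0.418, -0.1858, 0.0921]
orientation: [-3.141, -0.001, 1.685]
contact_force: [-0.1, -0.0, 0.4]
opening: 0.245
gripper_force: 15.0
```

```bash
python3 go.py OS:-.001
```

```text
t 26.15 [ 0.418  -0.1858  0.0921] yaw 96.52 [-3.141e+00 -1.000e-03] open 2.16
OS -0.001 shift cm [-0.13  0.07  9.31] turn 0.02
```

step_arm --rows '[0,0,2,0,0,0,5,0,0,0,7,0,0,0,8.3,0,0,0,9,0,0,0,9.3,0,0,0,9.3,0,0,0,9.3,0]'

```text
time: 26.95
eef_pos: [0.4192, -0.1874, 0.0002]
orientation: [3.14, 0.001, 1.683]
contact_force: [1.1, 0.5, -0.5]
opening: 0.249
gripper_force: 15.0
```

step_arm --rows '[0,0,0,0,0,0,0,0,0,0,0,0,0,0,0,0,0,0,-1,0,0,0,-3,0,0,0,-6,0,0,0,-8,0,0,0,-8,0,0,0,-8,0,0,0,-8,0]' --jaw 4.5

```text
time: 28.05
eef_pos: [0.4174, -0.1866, 0.0783]
orientation: [-3.14, -0.001, 1.683]
contact_force: [0.7, -0.2, -0.6]
opening: 0.515
gripper_force: 0.0
```

```bash
python3 go.py petri:.08
```

```text
t 28.05 [ 0.4174 -0.1866  0.0783] yaw 96.45 [-3.14e+00 -1.00e-03] open 4.54
petri 0.08 shift cm [22.51  4.4  -0.17] turn -0.05
```

step_arm --rows '[2,0.4,0,0,6,1.2,0,0,10,2,0,0,14,2.8,0,0,18,3.5,0,0,21.5,4.2,0,0,22.4,4.4,0,0,22.4,4.4,0,0,22.4,4.4,1,0,22.4,4.4,2,0,22.4,4.4,2,0,22.4,4.4,2,0,22.4,4.4,2,0]' --jaw 8.8

```text
time: 29.35
eef_pos: [0.4371, 0.0398, 0.0594]
orientation: [-3.142, 0.0, 1.682]
contact_force: [-0.1, -0.3, 1.0]
opening: 0.999
gripper_force: 0.0
```

```bash
python3 go.py petri:-.008
```

```text
t 29.35 [0.4371 0.0398 0.0594] yaw 96.39 [-3.142  0.   ] open 8.8
petri -0.008 shift cm [ 0.23 -0.09  6.74] turn -0.11
```

step_arm --rows '[0.2,0,2,0,0.2,0,4,0,0.2,0,5.5,0,0.2,0,6.4,0,0.2,0,6.7,0,0.2,0,6.7,0]'

```text
time: 29.95
eef_pos: [0.4369, 0.0423, -0.0075]
orientation: [-3.141, 0.0, 1.683]
contact_force: [-0.3, 0.7, 0.4]
opening: 0.999
gripper_force: 0.0
```

step_arm --rows '[0,0,0,0,0,0,0,0,0,0,0,0,0,0,0,0,0,0,0,0,0,0,0,0]' --jaw 5.0 --newtons 20

```text
time: 30.55
eef_pos: [0.437, 0.0424, -0.0072]
orientation: [3.141, 0.0, 1.683]
contact_force: [-1.1, 0.0, 4.7]
opening: 0.64
gripper_force: 19.8
```

```bash
python3 go.py OL:-.001
```

```text
t 30.55 [ 0.437   0.0424 -0.0072] yaw 96.45 [3.141 0.   ] open 5.64
OL -0.001 shift cm [-16.11  -4.36  -0.62] turn -0.05
```

step_arm --rows '[0,0,-1,0,0,0,-3,0,0,0,-6,0,0,0,-8,0,-2,-0.5,-8,0,-5,-1.3,-8,0,-8,-2.1,-8,0,-11,-3,-8,0,-14,-3.8,-8,0,-15.6,-4.2,-8,0,-16.1,-4.4,-8,0,-16.1,-4.4,-8,0,-16.1,-4.4,-8,0,-16.1,-4.4,-8,0]'

```text
time: 31.95
eef_pos: [0.4112, -0.1217, 0.0724]
orientation: [-3.142, -0.0, 1.685]
contact_force: [0.3, 0.5, -0.7]
opening: 0.646
gripper_force: 19.9
```

```bash
python3 go.py OL:-.001; python3 - <<'E'
from cell import r
from h import *
f=r.grab_frame("side");P=cloud(f)
cv2.imwrite("pics/5.png",cv2.resize(f["frame"][80:280,260:460,::-1],(600,600)))
E
```

```text
t 31.95 [ 0.4112 -0.1217  0.0724] yaw 96.52 [-3.142 -0.   ] open 5.69
OL -0.001 shift cm [-0.1   0.04  7.34] turn 0.02
```

View pics/5.png

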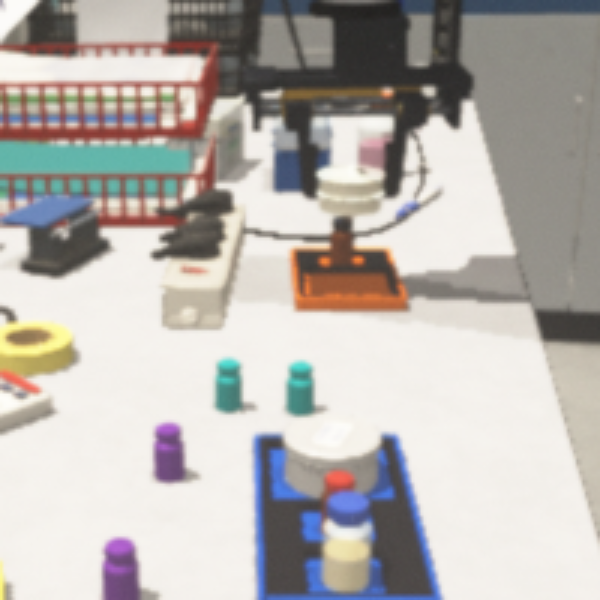

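The petri stack hangs level over the orange large pocket, and the black-capped vial stands in the small one behind it. Lowering the dishes, releasing, then moving away.

step_arm --rows '[-0.1,0,2,0,-0.1,0,4,0,-0.1,0,5.5,0,-0.1,0,6.5,0,-0.1,0,7,0,-0.1,0,7.3,0,-0.1,0,7.3,0,-0.1,0,7.3,0]'

```text
time: 32.8
eef_pos: [0.4118, -0.1237, -0.0]
orientation: [3.141, 0.0, 1.683]
contact_force: [0.4, 0.1, -0.5]
opening: 0.641
gripper_force: 19.9
```

step_arm --rows '[0,0,0,0,0,0,0,0,0,0,0,0,0,0,0,0,0,0,-1,0,0,0,-3,0,0,0,-6,0,0,0,-10,0,0,0,-14,0,0,0,-18,0,0,0,-20,0,0,0,-20,0]' --jaw 7.8

```text
time: 34.0
eef_pos: [0.4138, -0.1244, 0.204]
orientation: [3.134, 0.004, 1.683]
contact_force: [0.3, 0.2, -0.7]
opening: 0.889
gripper_force: 0.0
```

step_arm --rows '[-3,0,0,0,-7,0,0,0,-11,0,0,0,-15,0,0,0,-19,0,0,0,-23,0,0,0,-27,0,0,0,-30,0,0,0,-30,0,0,0,-30,0,0,0]'

```text
time: 35.0
eef_pos: [0.4439, -0.4211, 0.1972]
orientation: [-3.139, -0.003, 1.682]
contact_force: [-0.2, -0.6, -0.1]
opening: 0.883
gripper_force: 0.0
```

```bash
python3 - <<'E'
from cell import r
from h import *
f=r.grab_frame("top");P=cloud(f);print(r.get_state()["eef_pos"])
cv2.imwrite("pics/6.png",cv2.resize(f["frame"][110:285,170:490,::-1],(800,438),interpolation=cv2.INTER_CUBIC))
Yb,Yo=np.deg2rad(6.6),np.deg2rad(6.4)
for n,(x,y),h,ob,o,a in(("tin",(.409,.2348),.037,.033,(.4033,.2842),Yb),("clear",(.3955,.3508),.055,.02,(.4033,.2842),Yb),("red",(.4015,.2993),.041,.02,(.4033,.2842),Yb),("petri",(.4117,-.1226),.036,.033,(.4144,-.1457),Yo),("amber",(.4188,-.187),.05,.02,(.4144,-.1457),Yo)):
    m=(P[...,2]>h-.007)&(P[...,2]<h+.01)&(np.hypot(P[...,0]-x,P[...,1]-y)<ob+.012)
    xy=plane_xy(f,np.argwhere(m)[:,::-1].astype(float),h)[:,:2].astype(np.float32);c,rad=cv2.minEnclosingCircle(xy)
    d=np.array(c)-o;print(n,m.sum(),"diam",round(2*rad,4),"tray xy",np.round([d[0]*np.cos(a)+d[1]*np.sin(a),-d[0]*np.sin(a)+d[1]*np.cos(a)],4),"top z",np.median(P[m][:,2]).round(4))
E
```

```text
[ 0.44405136 -0.42039413  0.19759909]
tin 622 diam 0.061 tray xy [-0.0004 -0.0493] top z 0.0353
clear 92 diam 0.0232 tray xy [-0.0004  0.0667] top z 0.0538
red 47 diam 0.0169 tray xy [-0.0001  0.0154] top z 0.0397
petri 586 diam 0.0589 tray xy [0.0002 0.0225] top z 0.0339
amber 68 diam 0.0202 tray xy [ 0.0009 -0.0409] top z 0.0478
```

View pics/6.png

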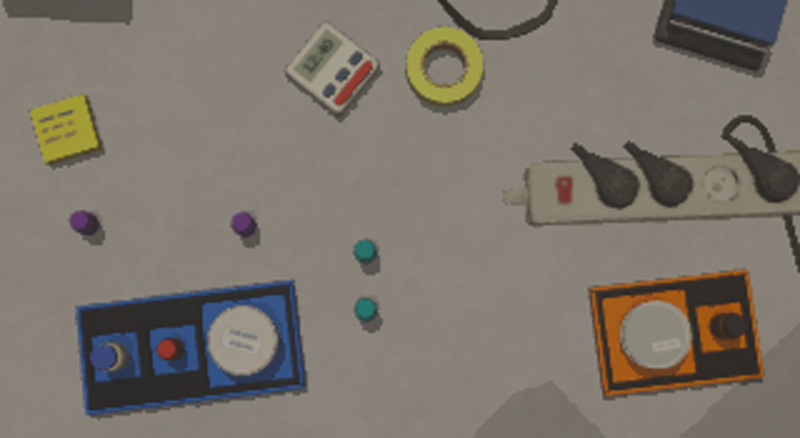

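All five pieces are within 2 mm of their pocket centres and seated at the right height. The timer and tape haven't moved, and the arm is clear.

```bash
python3 -c "
from cell import r
print(r.job_done())"
```

```text
the job is handed in; nothing more can be done
None
```

I handed the job in at about 35 s with both kits made up: all five pieces measured within 2 mm of their pocket centres, and the timer and tape roll look unmoved, but no verdict came back.

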